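Load a plate in the lamp unit and hold its sprung shutter open

TASK

Take the orange-framed plate from the white drying rack, lower it gently (do not drop it) on edge into the slot of the lamp unit and let go of it. Then, and only once the plate is in, swing the spring-loaded shutter arm by its red handle down towards the robot's side, all the way to its stop, and finish while still holding it there with the gripper, because it springs back when released. Leave the other plates, the bottle, jar, beaker and dish where they are.

Things in the scene. Friction and masses are not known exactly. Their poses are not given: they have to be found in the camera images.
- plate_orange: framed plate 80 mm wide (its x) x 10 mm thick (its y) x 110 mm high (its z), orange frame with amber glass, standing upright in one of the drying rack's three slots (which one varies); origin: centre of its underside. 0.1 to 0.25 kg. This is the one to load
- plate_black: framed plate 80 mm wide (its x) x 10 mm thick (its y) x 110 mm high (its z), black frame with clear glass, standing upright in one of the drying rack's three slots (which one varies); origin: centre of its underside. Leave it
- plate_green: framed plate 80 mm wide (its x) x 10 mm thick (its y) x 110 mm high (its z), green frame with green glass, standing upright in one of the drying rack's three slots (which one varies); origin: centre of its underside. Leave it
- rack: fixed white drying rack, base 110 (x) x 220 (y) x 20 mm; three slots side by side at y = -65, 0 and +65 mm, floors 20 mm above the table. Each slot takes a plate on edge with the plate's normal along the rack's y; slots are 86 mm long (x), 14 mm wide (y), straight walls 22 mm high and flared lips above, to 32 mm over the floor. Origin: centre of its underside
- station: fixed lamp unit, dark base 250 (x) x 200 (y) x 20 mm, origin: centre of its underside. White lamp housing (to 90 mm above the table) spans y = 22 to 97 mm, x = 5 to 115 mm; blue hanger block with the arm's pivot at x = -20 mm, to 92 mm high; stop post at x = -62 mm, 62 mm high; the white plate slot is on the -y side of the lamp
- slot_floor (a point): centre of the floor of the lamp unit's plate slot, 20 mm above the table, at (50, -45, 20) mm in the station's frame and with its axes. The slot is like the rack's: 86 mm along x, 14 mm along y, straight walls 22 mm high, flared lips (opening to about 28 mm) to 32 mm over the floor. A plate fully home has its underside on this floor, its 80 mm width along x
- shutter_arm (a joint): angle of the shutter arm (rad) about the level pivot axis (parallel to the station's y): 0 at rest, shutter closed, arm leaning 60 degrees above the station's -x direction; 1.15 at the stop, arm about 6 degrees below level, pointing to the station's -x, dark round shutter blade raised clear of the lamp window. A spring drives it back to 0: it takes about 2.5 N at the handle to start and 6 N at the stop
- pivot (a point): the arm's pivot, at (-20, 10, 78) mm in the station's frame, with its axes; the handle's axis is 100 mm from the pivot axis
- handle (a point): middle of the free length of the red handle: a round bar 14 mm in diameter and 60 mm long, parallel to the station's y, standing out to the -y side from the arm's end; this point is on its axis, 34 mm from the arm's 6 mm thick flat link (pivot frame y = -34 mm), 23 mm from the bar's free end. It moves with the arm: at joint value q it lies at (-100 cos(a), -34, 100 sin(a)) mm from the pivot with a = 1.047 - q, 165 mm above the table at rest and 68 mm at the stop
- jar: small amber jar with blue cap, 40 mm diameter, 45 mm high; origin under its centre. Leave it
- beaker: glass beaker, 64 mm diameter, 80 mm high; origin under its centre. Leave it
- bottle: glass bottle with blue cap, 68 mm diameter, 150 mm high; origin under its centre. Leave it
- dish: flat clear dish, 80 mm diameter, 18 mm high; origin under its centre. Leave it
Things that resemble listed ones, but are neither listed nor needed, are in the scene too. Of the things like the plate_orange, leave any that is yellow; of the rest the smaller one is meant.

How it is judged:
By the outcome, as a careful person would: the job done as asked, in the order asked, and still so for the second after the job is handed in, while the arm keeps its last pose, push and grip.
It also fails if it takes over 54 s, if anything falls off the work surface, if the arm or the gripper's body presses on something with over 40 N, if the wrist force passes 120 N, or if a joint passes its speed limit or range.

ROBOT

A 6-joint arm with a two-finger parallel gripper is mounted at the origin on the work surface. World frame = base frame: x ahead of the robot, y to its left, z up, the work surface at z = 0. Lengths are in m, angles in rad, forces in N, time in s.
With the tool pointing down it reaches from about 0.2 to 0.875 m from the base axis. Payload 3.4 kg.
Tool frame: the origin (TCP) lies between the finger pads; the fingertips stand 25 mm ahead of it and the grasp point (between the pads) lies 6 mm ahead of it (r.nose_length is the z of the fingertips in the tool frame, in m); z points along the fingers, x is the direction in which the jaws open and shut, and the axes are right-handed (so a half turn about z gives the same grasp; the last joint's range is limited). The gripper opens to 94 mm and grips with 3 to 60 N. Pads are 16 mm wide; open, the fingers measure 119 mm over their backs; the gripper's body (75 mm by 177 mm) begins 78 mm behind the grasp point.
Start: joints at [-1.332, 0.276, 1.505, -0, 1.361, -0.121], TCP at [0.202, -0.538, 0.23] pointing down, gripper open.
Joint ranges: [-2.89, 2.89], [-0.75, 2.08], [0.22, 2.7], [-1.18, 4.32], [0.11, 2.71], [-2.7, 2.7]. Speed limits (rad/s): [2.57, 2.57, 3.14, 3.14, 3.14, 3.14].

INTERFACE

Orientations are given as a unit quaternion [w, x, y, z].
In Python, from plant import r, gripper_to, inverse_kinematics, vision, models, telemetry gives the robot as it stands. Calls block until the motion is done:
- r.move_to(position, orientation): joint-space move of the TCP to a pose.
- r.move_l(position, rot=None, vel=0.15, guard=None): straight line of the TCP; rot=None keeps the orientation; vel is the mean speed in m/s. With guard (N) it stops when the force on the tool has changed by that much, and returns True; else False.
- r.movej(angles): joint-space move.
- gripper_to(opening, f_grip=None): finger opening in m; f_grip is the grip in N (None keeps the last); returns when the fingers have stopped.
- r.hold(seconds).
- inverse_kinematics(position, orientation): joint angles nearest the present ones, or None.
- vision.snapshot(name): name is "scene" or "top" or "wrist"; returns the picture (480x640x3 uint8, red, green, blue); there is no depth.
- vision.get_calibration(name): a dict with "fx", "fy", "cx", "cy" (pixels), "D" ([k1, k2, p1, p2, k3] as OpenCV has them; the pictures are not rectified), "position" and "orientation" of the camera in the world. Camera axes: x right, y down, z forward; pixel columns grow to the right and rows downward; lengths in m; the calibration is good to about 2 mm. A picture is of the moment at which its call begins: read the wrist's pose just before it. get_calibration takes no time and is no camera call; for the wrist camera it gives the pose at the moment of the call.
A pose or a line that the arm cannot do raises r.PlanningError and nothing moves.
- r.sign_off(): hands the job in, once; it reports no verdict.
Trained networks look in the newest picture that a camera, given by its name, has taken for a name from the list of things; names that differ only in an ending like _2 or _b are one class to them, and where a whole thing is asked for, a point or a joint stands for the part that bears it (a point fixed in the world has none). Each returns a list of dicts, best first, with "score" (0 to 1); they miss things now and then, are a little off and sometimes report something else, mostly with a low value. They report only what shows in the picture. A call takes as long as a camera call. They do not tell look-alikes from the thing itself.
- models.boxes_of(thing, camera): "at" ([x, y, z] in m, in world coordinates, good to about 4 mm: the middle of the surface that is visible of it).
- models.regions_of(thing, camera): "pixels" (480x640 bool, what is visible of it).
- models.mark_of(thing, camera): "at" ([x, y, z] in m, in world coordinates, good to about 4 mm: a listed point, or the origin of a listed thing).
Readings, each from a call of its own:
- telemetry.current_t(): time.
- telemetry.current_joints(): joint angles.
- telemetry.current_dq(): joint speeds.
- telemetry.current_joint_efforts(): joint torques, N m.
- telemetry.current_ee_pos(): TCP position.
- telemetry.current_tool_rot(): TCP orientation.
- telemetry.current_wrist_force(): force on the tool from outside, world axes, zero at the start.
- telemetry.current_torque(): the same for the moment, N m.
- telemetry.current_opening(): finger opening in m.
Only numpy, scipy, OpenCV 4.12 (cv2) and the standard library are available. Lean on these libraries where they do the work, as an engineer would, in place of code of your own. Each camera call takes 0.05 s, during which the arm holds its last target.

## Working session

There is one attempt and no reset: what is moved stays moved. The work goes in short steps, each a Python script; the robot and the scene stay as the last script left them, time stands still between calls to the robot, and variables do not carry over. Pictures are saved under pics/ and viewed, and the job is handed in when it is done.

```bash
ls; mkdir -p pics
python3 - <<'E'
from plant import r, gripper_to, inverse_kinematics, vision, models, telemetry
import cv2
for n in ["scene","top","wrist"]:
    im=vision.snapshot(n); cv2.imwrite(f"pics/a_{n}.png",im[:,:,::-1]); c=vision.get_calibration(n); print(n,c)
    for t in ["plate_orange","plate_black","plate_green","rack","station","slot_floor","pivot","handle","bottle","jar","beaker","dish"]:
        try: print(t,[(([round(float(v),3) for v in d["at"]]),round(float(d["score"]),2)) for d in models.mark_of(t,n)])
        except Exception as e: print(t,e)
print(telemetry.current_t())
E
```

```text
pics
scene {'fx': 516.7048927873982, 'fy': 516.7048927873982, 'cx': 317.3464086443361, 'cy': 245.62460124735298, 'D': array([-0.06467827,  0.        ,  0.        ,  0.        ,  0.        ]), 'position': array([0.91282957, 0.74260636, 0.91123944]), 'orientation': array([-0.09358257,  0.24275638,  0.88622054, -0.38330771])}
plate_orange [([0.706, -0.282, -0.0], 0.87)]
plate_black [([0.558, -0.148, 0.021], 0.68)]
plate_green []
rack [([0.538, -0.213, -0.001], 0.83)]
station [([0.575, 0.151, 0.005], 0.73)]
slot_floor [([0.608, 0.095, 0.02], 0.74)]
pivot [([0.558, 0.166, 0.079], 0.72)]
handle [([0.498, 0.149, 0.162], 0.8)]
bottle [([0.739, -0.136, 0.0], 0.78)]
jar [([0.378, -0.032, 0.005], 0.63)]
beaker [([0.75, -0.044, 0.002], 0.75), ([0.738, -0.13, 0.0], 0.41)]
dish [([0.292, 0.378, 0.001], 0.57)]
top {'fx': 454.6967020956614, 'fy': 454.6967020956614, 'cx': 314.9705351649656, 'cy': 245.21693222422644, 'D': array([-0.11439969,  0.        ,  0.        ,  0.        ,  0.        ]), 'position': array([0.41524931, 0.02842424, 1.3463908 ]), 'orientation': array([ 0.03924169, -0.70372857,  0.
[... 581 characters left out ...]
.501, 0.15, 0.169], 0.53)]
bottle [([0.739, -0.133, -0.004], 0.94)]
jar [([0.379, -0.034, -0.001], 0.48)]
beaker [([0.753, -0.046, 0.0], 0.58)]
dish [([0.289, 0.383, -0.001], 0.82), ([0.556, 0.172, 0.078], 0.63), ([0.749, -0.042, -0.001], 0.32)]
wrist {'fx': 345.1899980338432, 'fy': 345.1899980338432, 'cx': 317.73692601455684, 'cy': 234.668232255674, 'D': array([0.00221595, 0.        , 0.        , 0.        , 0.        ]), 'position': array([ 0.26705312, -0.51485   ,  0.3851709 ]), 'orientation': array([ 0.098925  ,  0.81638403, -0.56482985, -0.0685434 ])}
plate_orange []
plate_black []
plate_green []
rack []
station []
slot_floor []
pivot []
handle []
bottle []
jar []
beaker []
dish []
1.95
```

View pics/a_scene.png

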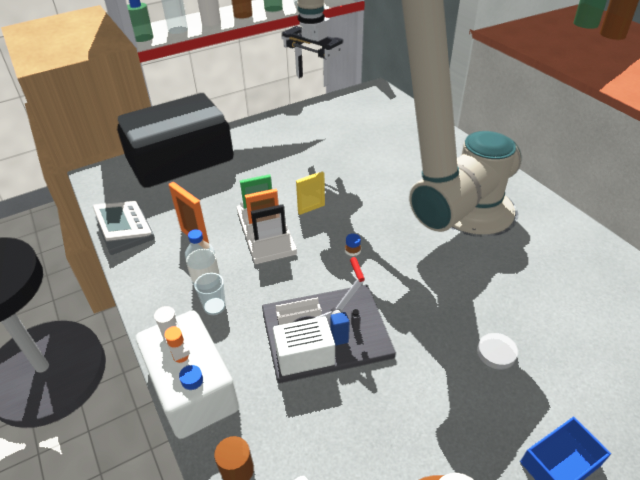

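View pics/a_top.png

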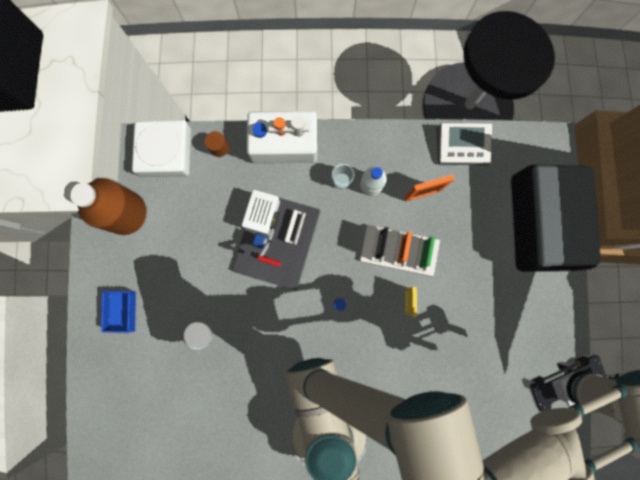

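View pics/a_wrist.png

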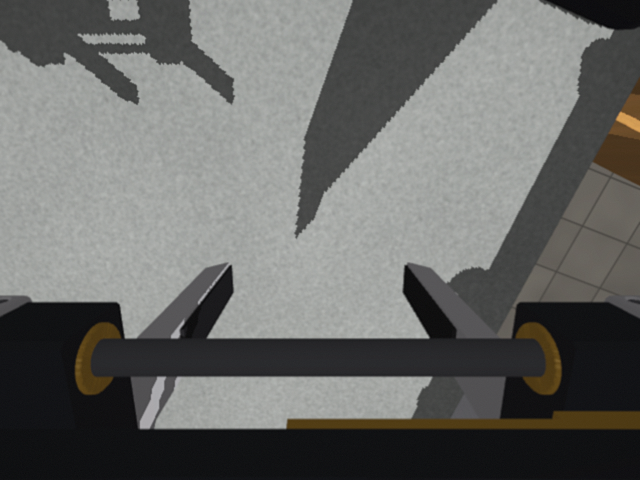

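```bash
cat > h.py <<'E'
import numpy as np, cv2
from scipy.spatial.transform import Rotation as R
def mat(q): q=np.asarray(q,float); return R.from_quat([q[1],q[2],q[3],q[0]]).as_matrix()
def quat(M): q=R.from_matrix(M).as_quat(); return np.array([q[3],q[0],q[1],q[2]])
def toolM(xdir,tilt_axis=None,tilt=0):
    "tool pointing down, x along horizontal xdir"
    x=np.array([xdir[0],xdir[1],0.]); x/=np.linalg.norm(x); z=np.array([0,0,-1.]); y=np.cross(z,x)
    M=np.stack([x,y,z],1)
    if tilt_axis is not None: M=R.from_rotvec(np.asarray(tilt_axis)*tilt).as_matrix()@M
    return M
def K(c): return np.array([[c['fx'],0,c['cx']],[0,c['fy'],c['cy']],[0,0,1]])
def proj(c,P):
    M=mat(c['orientation']); Pc=(np.atleast_2d(P)-c['position'])@M
    return cv2.projectPoints(Pc,np.zeros(3),np.zeros(3),K(c),np.array(c['D']))[0].reshape(-1,2)
def ray(c,uv,z):
    "pixel(s) to world at height z"
    u=cv2.undistortPoints(np.array(uv,float).reshape(-1,1,2),K(c),np.array(c['D'])).reshape(-1,2)
    d=np.c_[u,np.ones(len(u))]@mat(c['orientation']).T
    p=np.array(c['position']); s=(z-p[2])/d[:,2]; return p+d*s[:,None]
def yawM(t): return np.array([[np.cos(t),-np.sin(t),0],[np.sin(t),np.cos(t),0],[0,0,1]])
E
python3 - <<'E'
from h import *
from plant import r, gripper_to, inverse_kinematics, vision, models, telemetry
M=mat(telemetry.current_tool_rot()); p=telemetry.current_ee_pos(); c=vision.get_calibration("wrist")
print(M.round(3)); C=mat(c['orientation']); print("cam in tool",((c['position']-p)@M).round(4)); print((M.T@C).round(3))
for n in ["scene","top"]:
    im=cv2.imread(f"pics/a_{n}.png")
    if n=="top": s=[im[170:310,210:330],im[200:300,340:460]]
    else: s=[im[280:390,250:400],im[165:280,160:340]]
    for i,q in enumerate(s): cv2.imwrite(f"pics/b_{n}{i}.png",cv2.resize(q,None,fx=4,fy=4,interpolation=cv2.INTER_CUBIC))
for yaw in (-0.22,-0.22+np.pi):
    q=quat(toolM([-np.sin(yaw),np.cos(yaw)])); print(yaw,inverse_kinematics([0.54,-0.211,0.118],q))
for yaw in (-0.33,-0.33+np.pi):
    q=quat(toolM([-np.sin(yaw),np.cos(yaw)])); print(yaw,inverse_kinematics([0.605,0.095,0.118],q))
    q=quat(toolM([np.cos(yaw),np.sin(yaw)])); print(yaw,inverse_kinematics([0.47,0.17,0.074],q))
E
```

```text
[[ 0.352 -0.936 -0.   ]
 [-0.936 -0.352 -0.   ]
 [ 0.     0.    -1.   ]]
cam in tool [ 0.0009 -0.0687 -0.1547]
[[ 1.     0.001 -0.   ]
 [-0.     0.971  0.239]
 [ 0.    -0.239  0.971]]
-0.22 [-4.92491423e-01  3.65981980e-01  1.66593773e+00 -4.44089210e-16
  1.10967294e+00 -1.84328775e+00]
2.921592653589793 [-4.92491423e-01  3.65981980e-01  1.66593773e+00 -4.44089210e-16
  1.10967294e+00  1.29830490e+00]
-0.33 [ 4.21868518e-02  4.10296999e-01  1.59177390e+00 -4.44089210e-16
  1.13952175e+00 -1.19860947e+00]
-0.33 [ 2.07755925e-01  3.08012992e-01  1.89487372e+00 -4.44089210e-16
  9.38705942e-01  5.37755925e-01]
2.811592653589793 [ 4.21868518e-02  4.10296999e-01  1.59177390e+00 -4.44089210e-16
  1.13952175e+00  1.94298318e+00]
2.811592653589793 [ 2.07755925e-01  3.08012992e-01  1.89487372e+00 -4.44089210e-16
  9.38705942e-01 -2.60383673e+00]
```

Run:
```python
from h import *
from plant import r, gripper_to, inverse_kinematics, vision, models, telemetry
yaw=-0.22; Y=yawM(yaw)
p=np.array([0.54,-0.212,0.30])+Y@[-0.10,0,0]
r.move_to(p,quat(toolM(Y[:,1])))
c=vision.get_calibration("wrist"); im=vision.snapshot("wrist"); np.save("rackcal.npy",c,allow_pickle=True); cv2.imwrite("pics/c_rack.png",im[:,:,::-1])
for t in ["plate_orange","plate_black","plate_green","rack"]: print(t,[(np.round(d["at"],4),round(float(d["score"]),2)) for d in models.mark_of(t,"wrist")])
yaw=-0.33; Y=yawM(yaw)
p=np.array([0.605,0.095,0.32])+Y@[-0.13,0.03,0]
r.move_to(p,quat(toolM(Y[:,1])))
c=vision.get_calibration("wrist"); im=vision.snapshot("wrist"); np.save("stcal.npy",c,allow_pickle=True); cv2.imwrite("pics/c_st.png",im[:,:,::-1])
for t in ["station","slot_floor","pivot","handle"]: print(t,[(np.round(d["at"],4),round(float(d["score"]),2)) for d in models.mark_of(t,"wrist")])
print(telemetry.current_t())
```

```text
plate_orange [(array([ 0.7085, -0.2876,  0.0015]), 0.96), (array([ 0.3851, -0.2336,  0.0017]), 0.95), (array([ 0.537 , -0.2114,  0.0217]), 0.74)]
plate_black [(array([ 0.5468, -0.1495,  0.0173]), 0.58)]
plate_green [(array([ 0.5254, -0.2796,  0.0223]), 0.9), (array([0.6055, 0.098 , 0.0197]), 0.64), (array([ 0.3817, -0.0329, -0.0012]), 0.35)]
rack [(array([ 0.5353, -0.2119,  0.0023]), 0.97)]
station [(array([ 0.57  ,  0.1532, -0.0016]), 0.64)]
slot_floor [(array([0.6036, 0.0982, 0.0206]), 0.88), (array([ 5.375e-01, -2.119e-01,  5.000e-04]), 0.49)]
pivot [(array([0.5527, 0.1688, 0.0782]), 0.89)]
handle [(array([0.4973, 0.1497, 0.1637]), 0.67), (array([ 0.534 , -0.2128,  0.003 ]), 0.38)]
5.375
```

View pics/c_rack.png

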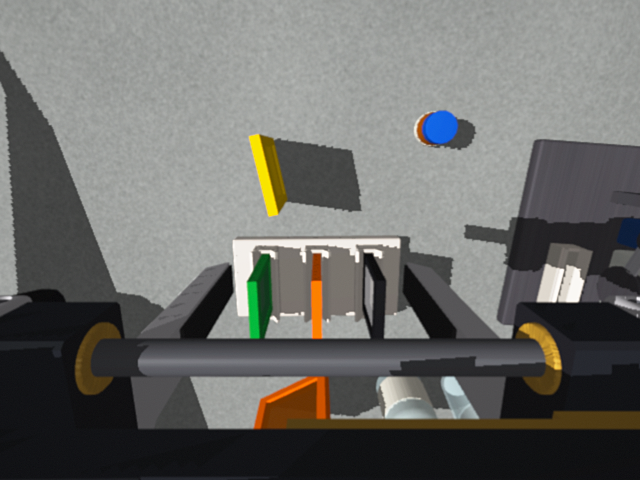

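View pics/c_st.png

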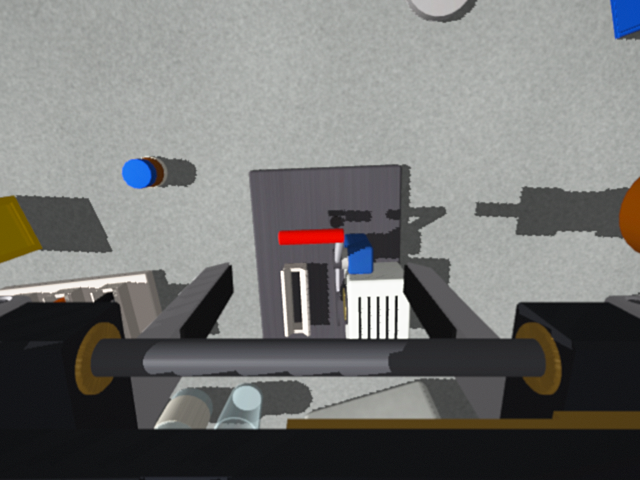

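View pics/b_scene0.png

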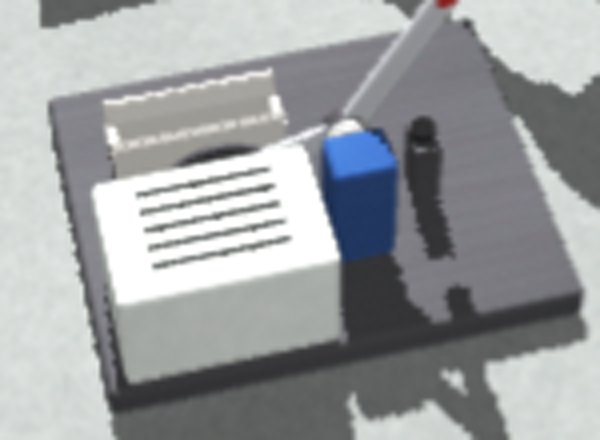

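Run:
```python
import cv2
def crop(src,x,y,w,h,f,dst):
    im=cv2.imread(src)[y:y+h,x:x+w]; im=cv2.resize(im,None,fx=f,fy=f,interpolation=cv2.INTER_CUBIC)
    for i in range(0,w,20):
        cv2.putText(im,str(x+i),(i*f,10),0,.35,(0,0,255),1); cv2.line(im,(i*f,12),(i*f,18),(0,0,255),1)
    for j in range(0,h,20):
        cv2.putText(im,str(y+j),(0,j*f+4),0,.35,(0,0,255),1); cv2.line(im,(24,j*f),(30,j*f),(0,0,255),1)
    cv2.imwrite(dst,im)
crop("pics/c_st.png",240,155,180,140,4,"pics/d_st.png")
crop("pics/c_rack.png",225,225,190,110,4,"pics/d_rack.png")
crop("pics/a_top.png",220,180,110,115,5,"pics/d_top_st.png")
crop("pics/a_top.png",350,215,100,70,6,"pics/d_top_rack.png")
```

```text
(no output)
```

View pics/d_st.png

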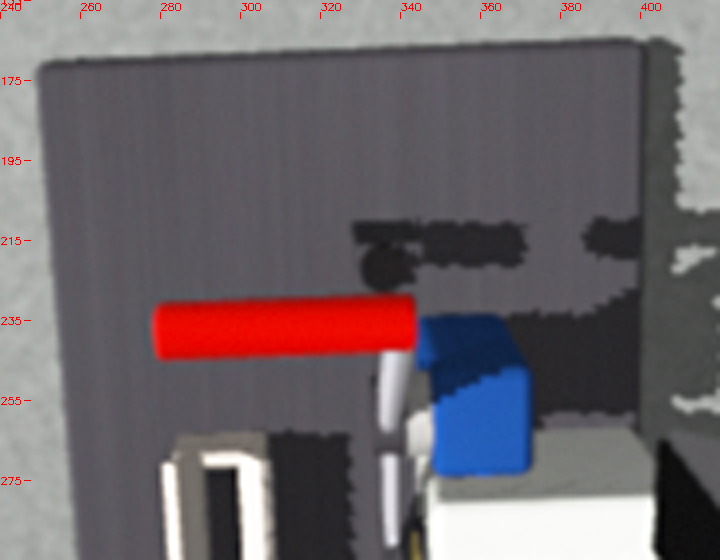

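View pics/d_rack.png

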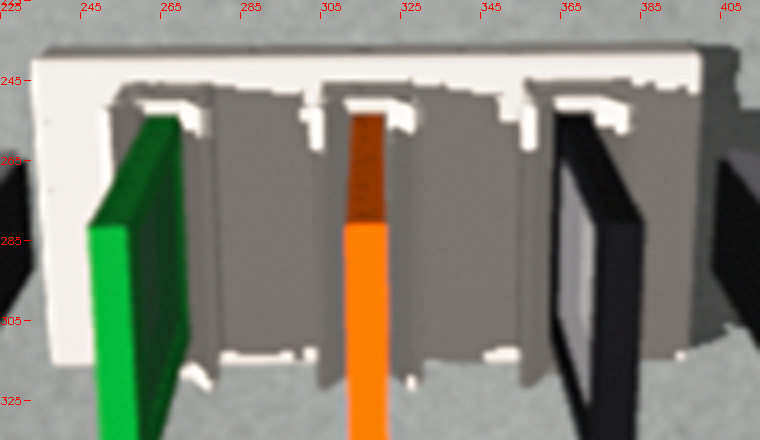

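View pics/d_top_st.png

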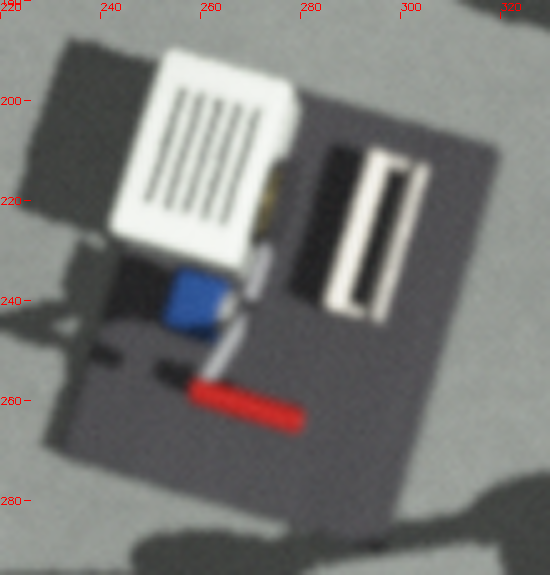

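View pics/d_top_rack.png

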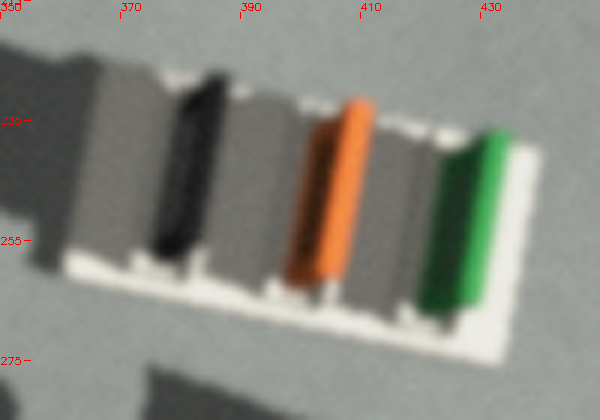

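```bash
cat > fit.py <<'E'
from h import *
from scipy.optimize import least_squares
from plant import vision
W=np.load("stcal.npy",allow_pickle=True).item(); WR=np.load("rackcal.npy",allow_pickle=True).item(); T=vision.get_calibration("top")
S=[(W,(-125,-100,20),(250,171.2)),(W,(-125,100,20),(399.5,165.5)),(W,(5,97,90),(403.7,278)),(W,(5,22,90),(347.5,280)),(W,(-70,-47,164.6),(279.2,238)),(W,(-70,13,164.6),(343.2,235.5)),
(T,(125,-100,20),(320,210)),(T,(-125,100,20),(229,269)),(T,(5,97,90),(242,226.4)),(T,(5,22,90),(268.4,234)),(T,(115,22,90),(279.4,197)),(T,(115,97,90),(254,190)),(T,(50,-45,52),(295.15,227.25)),(T,(-70,-47,164.6),(280.6,263.6)),(T,(-70,13,164.6),(258.4,257.6))]
Rk=[(WR,(-55,-110,20),(233,240)),(WR,(-55,110,20),(400,238.75)),(WR,(55,-110,20),(238,315.75)),(WR,(55,110,20),(397.5,314.5)),
(T,(-55,110,20),(360.3,260.8)),(T,(-55,-110,20),(434.2,275.3)),(T,(55,-110,20),(440.5,239.7))]
def fit(F,x0):
    def res(v,px=False):
        o=[]
        for c,P,uv in F:
            Pw=np.array([v[0],v[1],0])+yawM(v[2])@(np.array(P)/1000)
            e=proj(c,Pw)[0]-uv
            if not px: e=e/c['fx']*np.linalg.norm(Pw-c['position'])*1000
            o.append(e)
        return np.array(o) if px else np.ravel(o)
    s=least_squares(res,x0,loss='soft_l1',f_scale=2.)
    return s.x,res(s.x).reshape(-1,2)
if __name__=="__main__":
    v,e=fit(S,[.573,.152,-.33]); print("station",v.round(4)); print(e.round(1)); 
    for sub in (S[:6],S[6:]): print(fit(sub,v)[0].round(4))
    Y=yawM(v[2]); print("slot",(np.array([v[0],v[1],0])+Y@[.05,-.045,.02]).round(4))
    k,e=fit(Rk,[.54,-.212,-.22]); print("rack",k.round(4)); print(e.round(1))
    for sub in (Rk[:4],Rk[4:]): print(fit(sub,k)[0].round(4))
    Yr=yawM(k[2])
    near=ray(WR,[(311.25,280.5),(322,280.5)],.130); print("near top corners",near.round(4)); 
    for n in list(near)+list(ray(T,[(408.2,246.7)],.13)): print("in rack frame",((n-[k[0],k[1],0])@Yr).round(4))
E
python3 fit.py
```

```text
station [ 0.5696  0.15   -0.3032]
[[-3.3 -2.4]
 [ 3.5 -0.5]
 [ 7.9  2. ]
 [-0.9  1.4]
 [-0.9 -1.2]
 [-0.2 -0.4]
 [ 3.8  0. ]
 [ 6.5  6. ]
 [-0.7 -1.8]
 [-3.5 -1.4]
 [-1.1 -1.5]
 [-0.6 -3. ]
 [ 1.  -0.5]
 [-0.4  3. ]
 [ 0.5  1.1]]
[ 0.5702  0.1503 -0.2925]
[ 0.5694  0.1502 -0.3074]
slot [0.6039 0.0921 0.02  ]
rack [ 0.5381 -0.2146 -0.2091]
[[-1.9 -0.1]
 [ 1.1 -0.9]
 [-1.1  2.2]
 [-0.5  1.6]
 [-0.   0.6]
 [-1.6  1.9]
 [-1.1 -0.9]]
[ 0.5376 -0.2138 -0.2108]
[ 0.5386 -0.2156 -0.2098]
near top corners [[ 0.4975 -0.2106  0.13  ]
 [ 0.4998 -0.2001  0.13  ]]
in rack frame [-0.0406 -0.0045  0.13  ]
in rack frame [-0.0404  0.0062  0.13  ]
in rack frame [-0.0008 -0.0011  0.13  ]
```

Run:
```python
from h import *
from plant import r, gripper_to, inverse_kinematics, vision, models, telemetry
Y=yawM(-0.305)
p=np.array([0.604,0.0925,0.29])+Y@[0.045,0.03,0]
r.move_to(p,quat(toolM(Y[:,1])))
c=vision.get_calibration("wrist"); im=vision.snapshot("wrist"); np.save("stcal2.npy",c,allow_pickle=True); cv2.imwrite("pics/e_st.png",im[:,:,::-1])
for t in ["slot_floor","pivot","handle"]: print(t,[(np.round(d["at"],4),round(float(d["score"]),2)) for d in models.mark_of(t,"wrist")])
print(telemetry.current_t())
x,y,w,h,f=240,60,200,150,4
im=cv2.imread("pics/e_st.png"); 
q=cv2.resize(im[y:y+h,x:x+w],None,fx=f,fy=f,interpolation=cv2.INTER_CUBIC); cv2.imwrite("pics/e_crop.png",q)
```

```text
slot_floor [(array([0.6036, 0.0989, 0.0198]), 0.71)]
pivot [(array([0.5505, 0.1677, 0.0814]), 0.8)]
handle [(array([0.4988, 0.1515, 0.1627]), 0.87)]
6.3167
```

View pics/e_st.png

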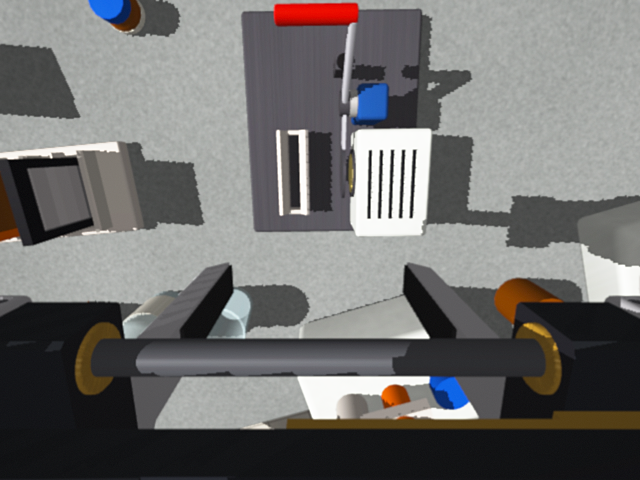

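View pics/e_crop.png

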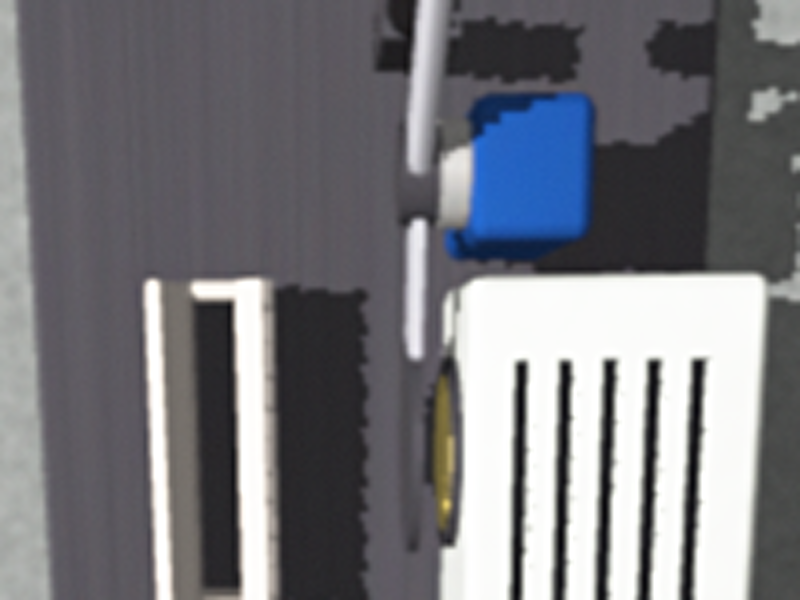

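Run:
```python
import cv2
im=cv2.imread("pics/e_st.png")
a=cv2.resize(im[120:225,265:325],None,fx=6,fy=6,interpolation=cv2.INTER_CUBIC)
b=cv2.resize(im[0:45,235:435],None,fx=4,fy=4,interpolation=cv2.INTER_CUBIC)
c=cv2.resize(im[200:245,235:435],None,fx=4,fy=4,interpolation=cv2.INTER_CUBIC)
cv2.imwrite("pics/f_slot.png",a); cv2.imwrite("pics/f_bc.png",cv2.vconcat([b,c]))
```

```text
(no output)
```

View pics/f_slot.png

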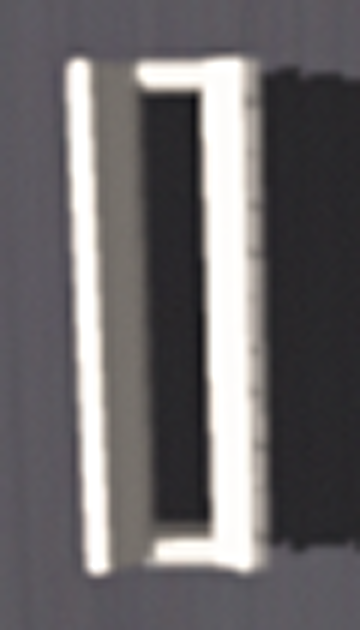

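View pics/f_bc.png

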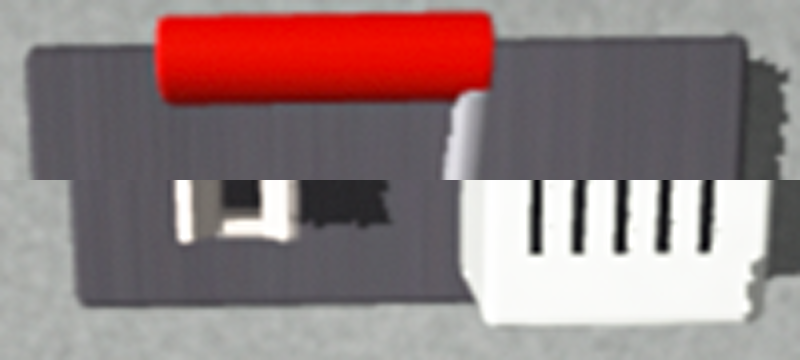

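```bash
cat > fit2.py <<'E'
from fit import *
W2=np.load("stcal2.npy",allow_pickle=True).item()
S2=[(W2,(-125,-100,20),(242,12)),(W2,(-125,100,20),(421.25,9.5)),(W2,(125,-100,20),(255,230.75)),
(W2,(5,22,90),(356,128.8)),(W2,(5,97,90),(431.8,128.3)),(W2,(115,22,90),(357,236)),
(W2,(-70,-47,164.6),(274.5,15)),(W2,(-70,13,164.6),(358,13)),
(W2,(7,-45,52),(291.25,131)),(W2,(93,-45,52),(293.6,214)),(W2,(50,-45,52),(292.4,172.5)),
(W2,(15,-52,20),(288.4,138)),(W2,(85,-52,20),(290,202)),(W2,(15,-38,42),(298.2,138)),(W2,(85,-38,42),(300.3,202))]
if __name__=="__main__":
    v,e=fit(S2,[.57,.15,-.305]); print(v.round(4)); print(e.round(1))
    o=np.array([v[0],v[1],0]); print("slot",(o+yawM(v[2])@[.05,-.045,.02]).round(4))
    S_=[s for i,s in enumerate(S) if i not in(2,7)]; w,e=fit(S_,v); print("other",w.round(4)); print(e.round(1))
    print("slot",(np.array([w[0],w[1],0])+yawM(w[2])@[.05,-.045,.02]).round(4))
    im=cv2.imread("pics/e_st.png")
    def seg(P):
        q=proj(W2,o+np.array(P)@yawM(v[2]).T/1000); cv2.polylines(im,[np.int32(np.round(q*16))],True,(255,0,255),1,cv2.LINE_AA,4)
    seg([(-125,-100,20),(-125,100,20),(125,100,20),(125,-100,20)]); seg([(5,22,90),(5,97,90),(115,97,90),(115,22,90)])
    seg([(7,-59,52),(7,-31,52),(93,-31,52),(93,-59,52)]); seg([(7,-52,20),(7,-38,20),(93,-38,20),(93,-52,20)]); seg([(-70,-47,165),(-70,13,165)])
    cv2.imwrite("pics/g.png",cv2.resize(im[0:245,235:440],None,fx=2.4*1.0,fy=2.4,interpolation=cv2.INTER_CUBIC))
E
python3 fit2.py
```

```text
[ 0.5698  0.1512 -0.2942]
[[-2.6 -3.6]
 [ 2.8 -3.2]
 [-2.9  1.8]
 [ 1.  -0.3]
 [ 1.6 -0.7]
 [-1.9  1. ]
 [ 0.  -0.3]
 [-0.4  0.5]
 [ 0.6  2.6]
 [ 0.3 -3.5]
 [ 0.5  0.7]
 [-0.5  4.5]
 [-0.3 -2.2]
 [ 0.7  3.5]
 [-0.1  0.9]]
slot [0.6047 0.0936 0.02  ]
other [ 0.5696  0.1499 -0.2997]
[[-3.8 -2. ]
 [ 3.  -0.8]
 [-0.9  1.3]
 [-1.2 -1. ]
 [-0.5 -0.5]
 [ 3.6 -0.4]
 [-0.8 -1.4]
 [-3.5 -1.3]
 [-1.5 -1.6]
 [-1.1 -2.8]
 [ 0.9 -0.6]
 [-0.1  2.9]
 [ 0.7  1.2]]
slot [0.6041 0.0922 0.02  ]
```

View pics/g.png

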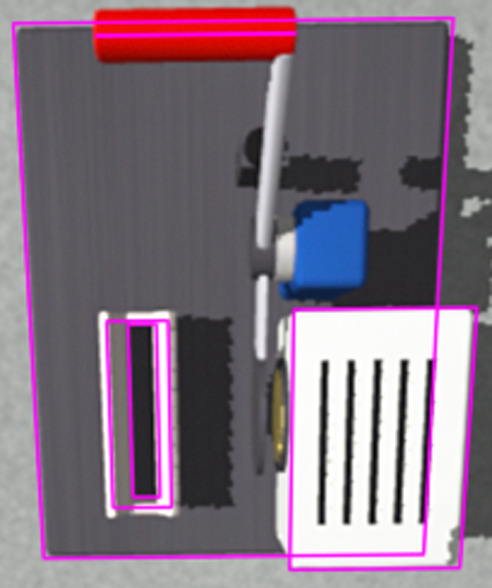

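Run:
```python
from h import *
from plant import r, gripper_to, inverse_kinematics, vision, models, telemetry
Y=yawM(-0.21); q=quat(toolM(Y[:,1])); P=np.array([.5378,-.2137])
r.move_to([*P,.20],q)
gripper_to(0.045,20)
g=r.move_l([*P,.118],vel=.12,guard=12); print("guard",g,telemetry.current_ee_pos(),telemetry.current_t())
f0=telemetry.current_wrist_force()
gripper_to(0.0,20); print("open",telemetry.current_opening(),telemetry.current_wrist_force().round(2),telemetry.current_torque())
r.move_l([*P,.16],vel=.1); f1=telemetry.current_wrist_force(); print("lift df",np.round(f1-f0,2))
r.move_l([*P,.26],vel=.15)
print("open",telemetry.current_opening(),telemetry.current_wrist_force(),telemetry.current_t())
for n in("scene","wrist"):
    im=vision.snapshot(n); cv2.imwrite(f"pics/h_{n}.png",im[:,:,::-1])
```

```text
guard False [ 0.53833832 -0.2139946   0.11858172] 9.375
open 0.009824997389708292 [-0.42  0.04  0.76] [ 0.13704962 -0.10556323 -0.0277275 ]
lift df [ 0.88 -0.15 -1.64]
open 0.00973820593330526 [-0.18959203  0.32432854 -2.91146451] 11.3917
```

View pics/h_scene.png

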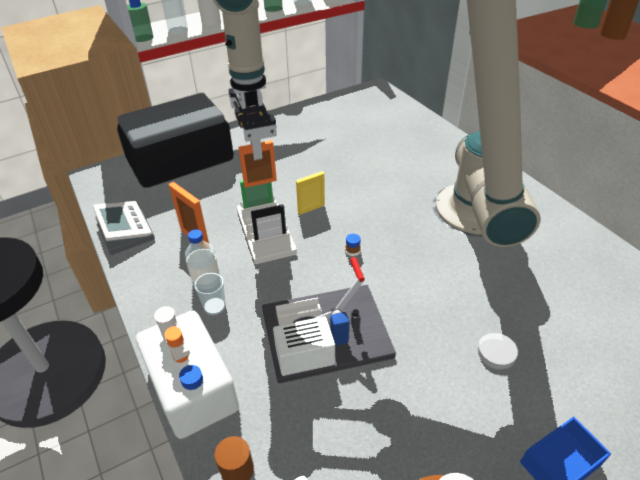

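View pics/h_wrist.png

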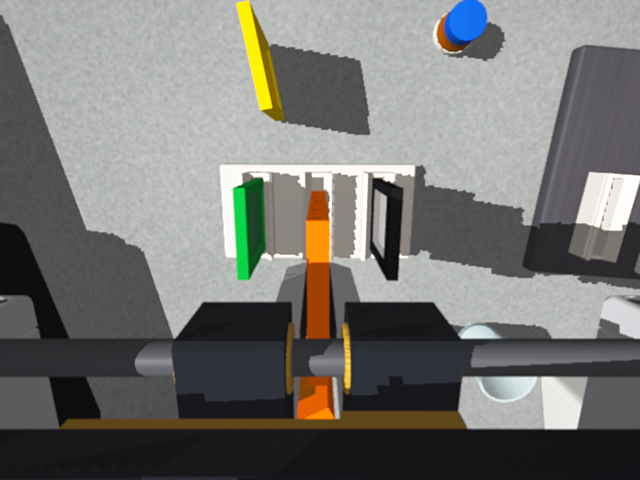

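Run:
```python
from h import *
from plant import r, gripper_to, inverse_kinematics, vision, models, telemetry
c=vision.get_calibration("wrist"); p=telemetry.current_ee_pos(); M=mat(telemetry.current_tool_rot())
print("plate near top edge in tool", ((ray(c,[(306,220),(329,220)],p[2]+.012)-p)@M).round(4), p)
Y=yawM(-0.294); q=quat(toolM(Y[:,1])); P=np.array([.6045,.0938])
r.move_to([*P,.24],q)
print("pos",telemetry.current_ee_pos())
r.move_l([*P,.165],vel=.15)
c=vision.get_calibration("wrist"); np.save("cal4.npy",c,allow_pickle=True)
print("pos",telemetry.current_ee_pos(),telemetry.current_t(),telemetry.current_wrist_force())
for n in("scene","wrist","top"):
    im=vision.snapshot(n); cv2.imwrite(f"pics/i_{n}.png",im[:,:,::-1])
im=cv2.imread("pics/i_wrist.png"); cv2.imwrite("pics/i_wc.png",cv2.resize(im[130:330,220:420],None,fx=3,fy=3,interpolation=cv2.INTER_CUBIC))
im=cv2.imread("pics/i_scene.png"); cv2.imwrite("pics/i_sc.png",cv2.resize(im[220:390,240:410],None,fx=3,fy=3,interpolation=cv2.INTER_CUBIC))
```

```text
plate near top edge in tool [[-0.0058 -0.0399 -0.0119]
 [ 0.0039 -0.0399 -0.0119]] [ 0.53707844 -0.21330677  0.25843989]
pos [0.60458936 0.09270791 0.23996472]
pos [0.60519402 0.09304622 0.16566143] 13.3417 [ 0.7488032  -0.02858996 -1.20748406]
```

View pics/i_wc.png

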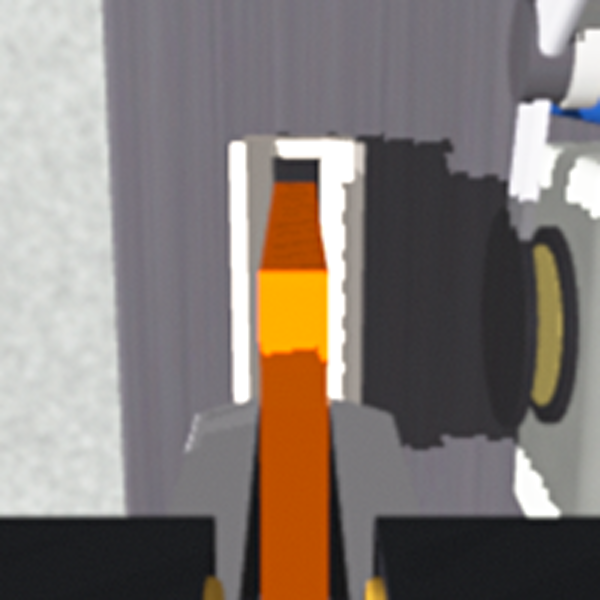

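View pics/i_sc.png

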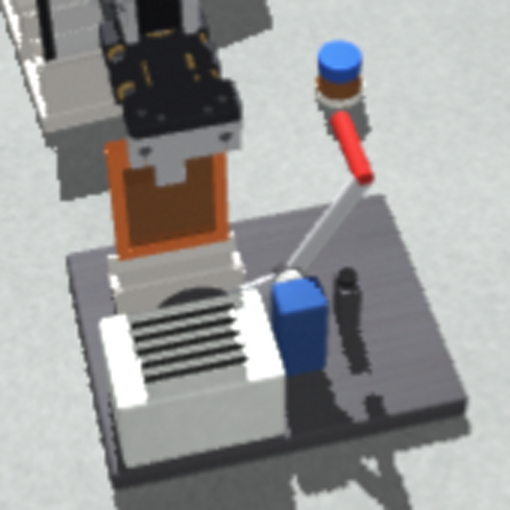

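Run:
```python
from h import *
from plant import r, telemetry
c=np.load("cal4.npy",allow_pickle=True).item()
p=telemetry.current_ee_pos(); M=mat(telemetry.current_tool_rot())
print("plate bottom near",((ray(c,[(311.7,190.7),(326,190.7)],.0677)-p)@M).round(4))
for z in(.042,.052): print("wall inner",z,((ray(c,[(311.7,182.3),(326,182.3)],z)-p)@M).round(4))
print("floor l/r",((ray(c,[(311.7,185)],.02)-p)@M).round(4),((ray(c,[(326,185)],.042)-p)@M).round(4))
print("rim outer",((ray(c,[(296.7,178),(341,178)],.052)-p)@M).round(4))
im=cv2.imread("pics/i_top.png"); cv2.imwrite("pics/i_tc.png",cv2.resize(im[170:300,220:340],None,fx=4,fy=4,interpolation=cv2.INTER_CUBIC))
```

```text
plate bottom near [[-0.0059 -0.0399  0.0986]
 [ 0.0046 -0.0399  0.0986]]
wall inner 0.042 [[-0.0063 -0.0438  0.1243]
 [ 0.0051 -0.0438  0.1243]]
wall inner 0.052 [[-0.0061 -0.0446  0.1143]
 [ 0.0049 -0.0446  0.1143]]
floor l/r [[-0.0067 -0.0395  0.1463]] [[ 0.0052 -0.0416  0.1243]]
rim outer [[-0.0176 -0.0479  0.1143]
 [ 0.0164 -0.0479  0.1143]]
```

View pics/i_tc.png

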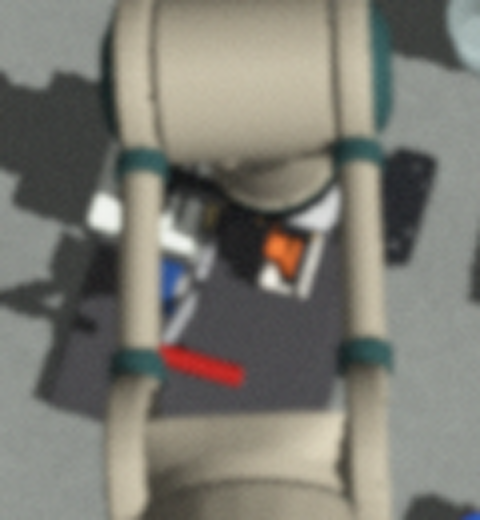

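Run:
```python
from h import *
from plant import r, gripper_to, inverse_kinematics, vision, models, telemetry
Y=yawM(-0.294); P=np.array([.6045,.0938])-Y[:2,0]*.0008
f0=telemetry.current_wrist_force()
g=r.move_l([*P,.125],vel=.05,guard=8); print(g,telemetry.current_ee_pos(),(telemetry.current_wrist_force()-f0).round(2))
if not g:
    g=r.move_l([*P,.1165],vel=.02,guard=6); print(g,telemetry.current_ee_pos(),(telemetry.current_wrist_force()-f0).round(2),telemetry.current_torque().round(3))
print(telemetry.current_t(),telemetry.current_opening())
for n in("scene","wrist"):
    im=vision.snapshot(n); cv2.imwrite(f"pics/j_{n}.png",im[:,:,::-1])
im=cv2.imread("pics/j_wrist.png"); a=cv2.resize(im[130:330,220:420],None,fx=2,fy=2,interpolation=cv2.INTER_CUBIC)
im=cv2.imread("pics/j_scene.png"); b=cv2.resize(im[240:373,250:383],(400,400),interpolation=cv2.INTER_CUBIC)
cv2.imwrite("pics/j.png",cv2.hconcat([a,b]))
```

```text
False [0.6040793  0.09401287 0.12524078] [0.55 0.5  0.68]
True [0.60394261 0.09403564 0.11810531] [0.55 0.19 5.61] [ 0.048 -0.102 -0.025]
14.8333 0.009721204554890749
```

View pics/j.png

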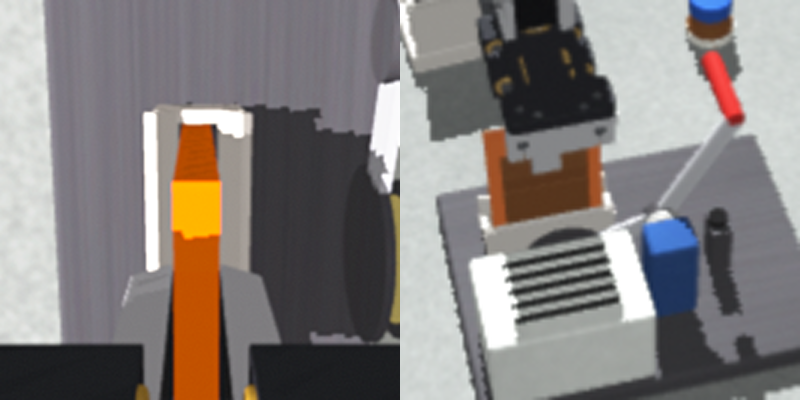

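```bash
cat > arm.py <<'E'
from h import *
v=np.array([.5698,.1512,-.2942]); o=np.array([v[0],v[1],0]); Y=yawM(v[2])
def hpose(q,y=-.036,tilt=np.radians(15),back=0.,rad=.1):
    a=1.047-q; h=o+Y@np.array([-.02-rad*np.cos(a),.010+y,.078+rad*np.sin(a)])
    M=toolM(Y[:,0],-Y[:,1],tilt)   # tool x=station x, fingers lean to +x
    return h-M[:,2]*(.006+back), M
E
python3 - <<'E'
from arm import *
from plant import r, gripper_to, inverse_kinematics, vision, models, telemetry
M=hpose(0)[1]; print("tool z in station",(Y.T@M[:,2]).round(3))
for q,b in((0,.06),(0,0),(.6,0),(1.15,0),(1.2,0)):
    p,M=hpose(q,back=b); print(q,p.round(3),inverse_kinematics(p,quat(M)))
gripper_to(.036); print("rel",telemetry.current_opening(),telemetry.current_wrist_force().round(2))
p=telemetry.current_ee_pos(); r.move_l([p[0],p[1],.165],vel=.08); r.move_l([p[0],p[1],.26],vel=.2)
for n in("scene","wrist"):
    im=vision.snapshot(n); cv2.imwrite(f"pics/k_{n}.png",im[:,:,::-1])
print(telemetry.current_t())
im=cv2.imread("pics/k_wrist.png"); a=cv2.resize(im[60:260,220:420],None,fx=2,fy=2,interpolation=cv2.INTER_CUBIC)
im=cv2.imread("pics/k_scene.png"); b=cv2.resize(im[240:373,250:383],(400,400),interpolation=cv2.INTER_CUBIC)
cv2.imwrite("pics/k.png",cv2.hconcat([a,b]))
E
```

```text
tool z in station [ 0.259 -0.    -0.966]
0 [0.479 0.152 0.228] [ 0.26883009  0.06115694  1.81470897 -0.16008077  1.04848202  0.62787873]
0 [0.494 0.147 0.17 ] [ 0.24975473  0.12940296  1.89255398 -0.17163751  0.9014701   0.6358681 ]
0.6 [0.455 0.159 0.127] [ 0.30149374  0.13412559  2.01554613 -0.20704176  0.78444972  0.72728682]
1.15 [0.446 0.161 0.074] [ 0.31464928  0.20046257  2.10643383 -0.25268164  0.6336573   0.79783255]
1.2 [0.447 0.161 0.069] [ 0.31373082  0.20890668  2.11239717 -0.25742055  0.61954529  0.80291542]
rel 0.03597603431431382 [-0.62 -0.32 -0.42]
17.0167
```

View pics/k.png

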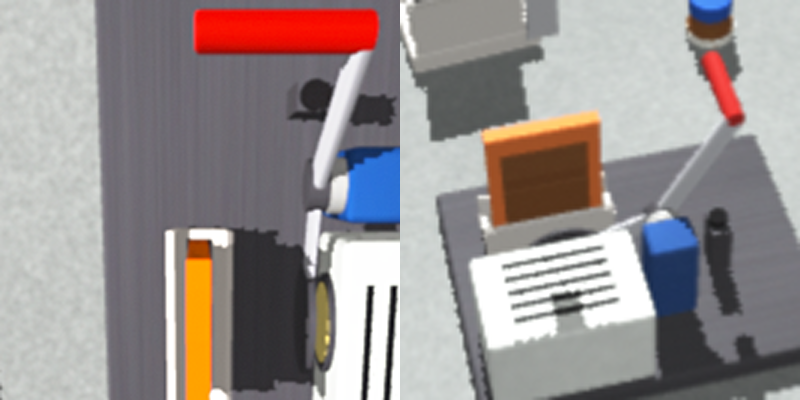

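Run:
```python
from arm import *
from plant import r, gripper_to, inverse_kinematics, vision, models, telemetry
p,M=hpose(0,back=.075); r.move_to(p,quat(M)); gripper_to(.045,25)
p,M=hpose(0,back=.03); r.move_l(p,vel=.12,guard=10)
c=vision.get_calibration("wrist"); np.save("cal5.npy",c,allow_pickle=True)
for n in("scene","wrist"):
    im=vision.snapshot(n); cv2.imwrite(f"pics/l_{n}.png",im[:,:,::-1])
print(telemetry.current_ee_pos(),telemetry.current_t())
im=cv2.imread("pics/l_scene.png"); cv2.imwrite("pics/l_sc.png",cv2.resize(im[200:373,250:423],None,fx=3,fy=3,interpolation=cv2.INTER_CUBIC))
P=o+np.array([(-70,-47,164.6),(-70,13,164.6)])@Y.T/1000; print(proj(c,P).round(1))
```

```text
[0.48692598 0.1495376  0.20033682] 19.6583
[[316.7 303.4]
 [316.7 203.8]]
```

View pics/l_wrist.png

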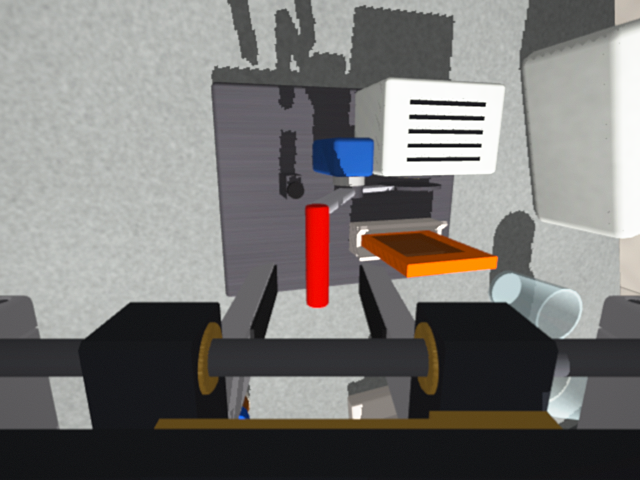

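View pics/l_sc.png

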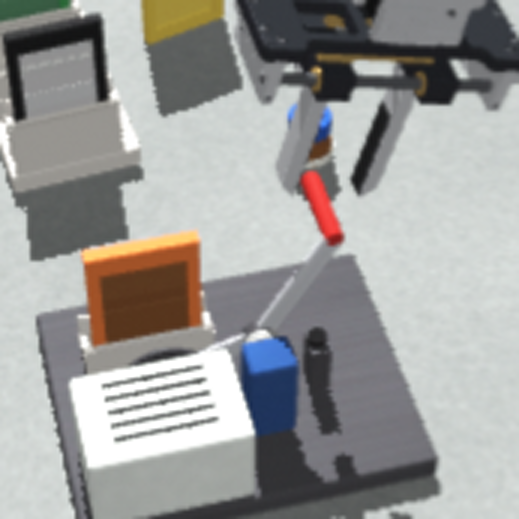

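Run:
```python
from arm import *
from plant import r, gripper_to, inverse_kinematics, vision, models, telemetry
p,M=hpose(0); g=r.move_l(p,vel=.08,guard=10); print(g,telemetry.current_ee_pos()-p)
gripper_to(0,28); print("open",telemetry.current_opening(),telemetry.current_wrist_force().round(2),telemetry.current_t())
f0=telemetry.current_wrist_force()
for q in np.arange(.2,1.01,.2):
    p,M=hpose(q); r.move_l(p,vel=.06)
    print(round(q,2),(telemetry.current_ee_pos()-p).round(4),(telemetry.current_wrist_force()-f0).round(1),round(telemetry.current_opening(),4))
print(telemetry.current_t())
for n in("scene","wrist"):
    im=vision.snapshot(n); cv2.imwrite(f"pics/m_{n}.png",im[:,:,::-1])
im=cv2.imread("pics/m_scene.png"); cv2.imwrite("pics/m_sc.png",cv2.resize(im[200:373,250:423],None,fx=3,fy=3,interpolation=cv2.INTER_CUBIC))
```

```text
False [1.18990656e-04 1.43148948e-05 1.20881639e-04]
open 0.01255193072607369 [-0.75 -0.29  1.81] 20.7917
0.2 [ 0.0014 -0.0002  0.0012] [ 2.6 -2.9  4.5] 0.0134
0.4 [ 0.0013 -0.      0.0006] [ 5.  -3.   0.9] 0.0131
0.6 [0.0014 0.0001 0.0006] [ 5.4 -3.1  2.2] 0.0133
0.8 [0.0014 0.0002 0.0006] [ 5.1 -3.3  2.8] 0.0135
1.0 [0.0013 0.0003 0.0006] [ 4.5 -2.1  2.4] 0.0129
23.2083
```

View pics/m_sc.png

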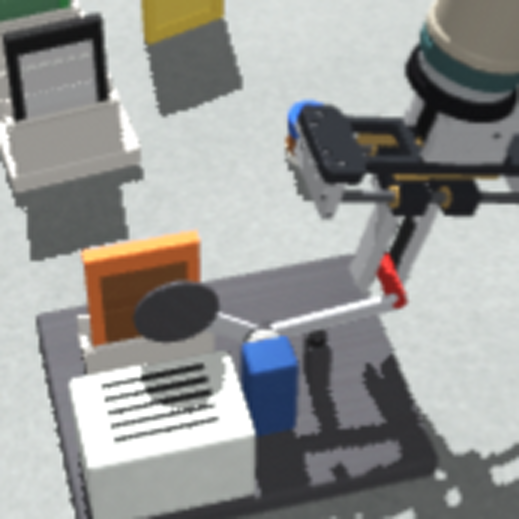

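View pics/m_wrist.png

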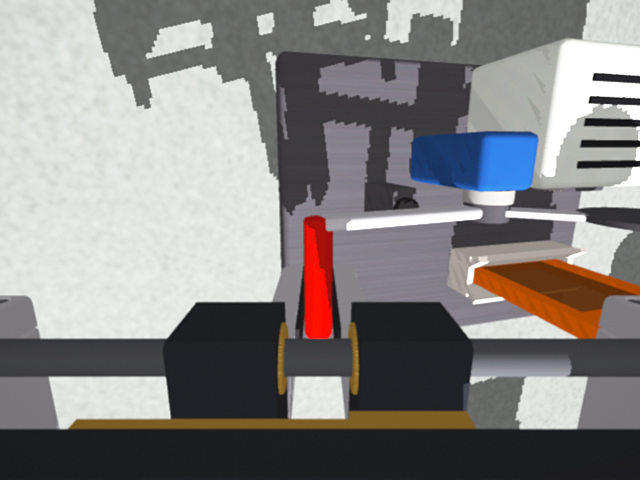

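Run:
```python
from arm import *
from plant import r, gripper_to, inverse_kinematics, vision, models, telemetry
for q in (1.1,1.15,1.18,1.21):
    p,M=hpose(q); g=r.move_l(p,vel=.04,guard=18)
    print(round(q,2),g,(telemetry.current_ee_pos()-p).round(4),telemetry.current_wrist_force().round(1),round(telemetry.current_opening(),4))
    if g: break
r.hold(.3); print(telemetry.current_ee_pos()-p,telemetry.current_wrist_force().round(1),telemetry.current_t())
for n in("scene","wrist"):
    im=vision.snapshot(n); cv2.imwrite(f"pics/n_{n}.png",im[:,:,::-1])
    print(n,[(np.round(d["at"],4),round(float(d["score"]),2)) for d in models.mark_of("handle",n)])
print("expected handle at stop", (o+Y@np.array([-.02-.1*np.cos(-.103),-.024,.078+.1*np.sin(-.103)])).round(4))
im=cv2.imread("pics/n_scene.png"); cv2.imwrite("pics/n_sc.png",cv2.resize(im[200:373,250:423],None,fx=3,fy=3,interpolation=cv2.INTER_CUBIC))
```

```text
1.1 False [0.0011 0.0004 0.0006] [ 2.5 -1.7  7.3] 0.0135
1.15 False [0.0009 0.0004 0.0006] [ 1.8 -1.9  7.5] 0.013
1.18 False [0.0008 0.0004 0.0006] [ 3.  -1.8  6.1] 0.0129
1.21 False [0.0007 0.0005 0.001 ] [-0.1 -1.9 11.1] 0.0129
[0.00064539 0.00044718 0.0010239 ] [-0.  -0.8 11.5] 24.7833
scene [(array([0.4488, 0.1635, 0.0662]), 0.88)]
wrist [(array([0.4475, 0.1663, 0.0658]), 0.7)]
expected handle at stop [0.4485 0.1629 0.0677]
```

View pics/n_sc.png

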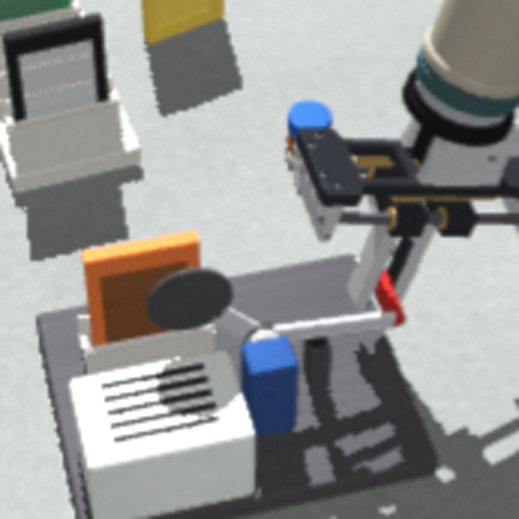

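View pics/n_wrist.png

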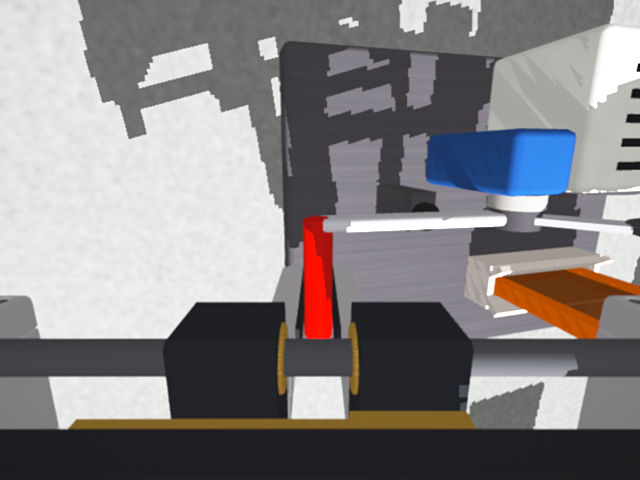

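Run:
```python
from arm import *
from plant import r, gripper_to, inverse_kinematics, vision, models, telemetry
p,M=hpose(1.21)
for d in (.0015,.003):
    t=p-[0,0,d]; g=r.move_l(t,vel=.02,guard=12)
    print(d,g,(telemetry.current_ee_pos()-t).round(4),telemetry.current_ee_pos().round(4),telemetry.current_wrist_force().round(1),round(telemetry.current_opening(),4))
    if g: break
r.hold(.4); print(telemetry.current_ee_pos().round(4),telemetry.current_wrist_force().round(1),telemetry.current_t())
im=vision.snapshot("scene"); cv2.imwrite("pics/o_scene.png",im[:,:,::-1])
print([(np.round(d["at"],4),round(float(d["score"]),2)) for d in models.mark_of("handle","scene")])
im=cv2.imread("pics/o_scene.png"); cv2.imwrite("pics/o_sc.png",cv2.resize(im[200:373,250:423],None,fx=3,fy=3,interpolation=cv2.INTER_CUBIC))
```

```text
0.0015 False [0.0008 0.0005 0.0019] [0.448  0.1617 0.0679] [-2.8 -1.4 18.8] 0.0128
0.003 False [0.0009 0.0005 0.0027] [0.4481 0.1617 0.0673] [-5.4 -2.  27.6] 0.0133
[0.4481 0.1617 0.0673] [-5.3 -1.6 26.6] 25.8833
[(array([0.4478, 0.166 , 0.0656]), 0.67)]
```

View pics/o_sc.png

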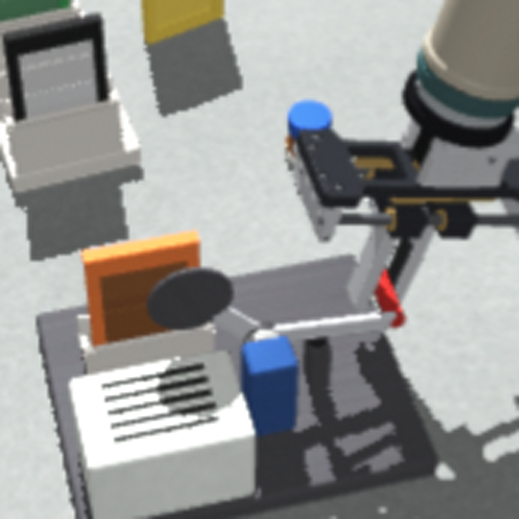

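View pics/o_scene.png

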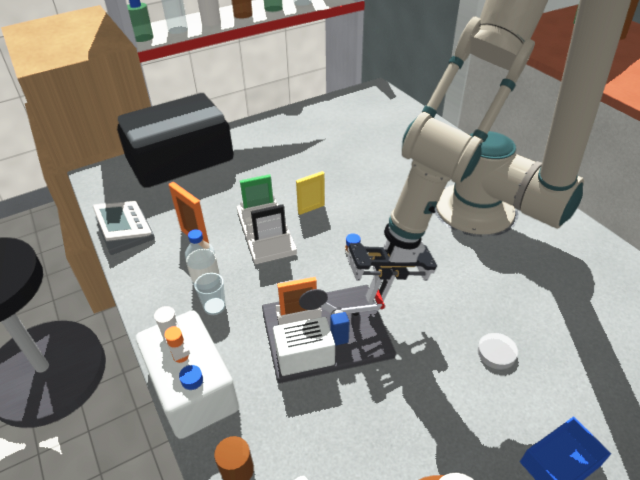

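Run:
```python
from arm import *
from plant import r, telemetry
p,M=hpose(1.21); r.move_l(p-[0,0,.0018],vel=.02); r.hold(.3)
print(telemetry.current_ee_pos().round(4),telemetry.current_wrist_force().round(1),telemetry.current_opening(),telemetry.current_t())
print(r.sign_off())
```

```text
[0.448  0.1617 0.0677] [-3.5 -2.3 19.9] 0.013239997155751852 26.5333
the job is handed in; nothing more can be done
None
```

The job is done and handed in at about 26.5 s of the 54 s allowed. The orange plate is in the lamp unit's slot, and the gripper is holding the red handle at its stop.

- **Plate:** I took the orange plate from the rack's middle slot. The larger orange look-alike and the yellow plate were not touched. I lowered it slowly into the slot until it touched the floor with about 5.6 N at the expected height, then let go. Pictures afterwards showed it standing upright in the slot.
- **Shutter arm:** After that I gripped the handle and swung it down past the nominal 1.15 rad. The upward force then rose from about 7 N to 27 N while the handle barely moved, so it is against the stop. I eased off to about 20 N and kept the grip. The handle was at the height given for the stop, and the blade was raised clear of the lamp.
- **Other things:** In the last scene picture the other plates, bottle, beaker and dish are where they were. Only the jar's blue cap shows in it, at its earlier place; the gripper hides the rest.

**Checks that disagreed:**
- The network's mark for the slot differed from my corner fit by up to 5 mm in y. I went with the fit, and the plate went in centred.
- With the 14 mm handle gripped, the fingers read about 13 mm open. I took that as the pads giving slightly, since the grip held throughout.

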